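# Assemble the seed sieve column

## Task

Build the seed sieve column on the grey vibrating base: put the blue fine sieve into the silver metal catch pan, then the yellow medium sieve on it, then the red coarse sieve, and close the column with the black lid, each part fully nested in the one below and upright. Leave the amber jar and the green dish where they stand.

Things in the scene. Friction and masses are not known exactly. Their poses are not given: they have to be found in the camera images.
- base: vibrating sieve base, fixed to the table (its place differs at every start): round grey housing 96 mm across and 25 mm high, with an open round silver metal catch pan fixed on top, 60 mm outside and 54 mm inside diameter, rim 50 mm above the table, inner floor 31 mm above the table. Origin: centre of its underside on the table, z up.
- fine: fine sieve, loose, 70 g: open cup, blue wall, fine, close-set wire mesh floor. Origin: centre of underside, z up; height 38. From 8 to 38 mm up: wall 60 mm outside, 54 inside (grip across it, 17 mm up or higher); mesh at 13. Lowest 8 mm: spigot 50 mm in diameter tapering to 42 at the foot; it drops into the mouth below until the shoulder rests on that rim (each sieve adds 30 mm to the stack).
- medium: medium sieve, loose, 70 g: open cup, yellow wall, medium wire mesh floor. Origin: centre of underside, z up; height 38. From 8 to 38 mm up: wall 60 mm outside, 54 inside (grip across it, 17 mm up or higher); mesh at 13. Lowest 8 mm: spigot 50 mm in diameter tapering to 42 at the foot; it drops into the mouth below until the shoulder rests on that rim (each sieve adds 30 mm to the stack).
- coarse: coarse sieve, loose, 70 g: open cup, red wall, coarse, wide-set wire mesh floor. Origin: centre of underside, z up; height 38. From 8 to 38 mm up: wall 60 mm outside, 54 inside (grip across it, 17 mm up or higher); mesh at 13. Lowest 8 mm: spigot 50 mm in diameter tapering to 42 at the foot; it drops into the mouth below until the shoulder rests on that rim (each sieve adds 30 mm to the stack).
- lid: black plastic lid: flat disc 60 mm in diameter with a round grey knob on top. Total height 38 mm, origin at the centre of its underside, z up. Lowest 8 mm: the same tapered spigot as the sieves (50 mm down to 42 mm); disc from 8 to 14 mm; knob 28 mm in diameter from 14 to 38 mm above the origin, to be gripped across. About 60 g. Loose.
- jar: bystander: amber sample jar with white cap, 48 mm in diameter, 70 mm high, loose. Origin: centre of its underside, z up.
- dish: bystander: shallow open green dish, 68 mm in diameter, 18 mm high, loose. Origin: centre of its underside, z up.

How it is judged:
By the outcome, as a careful person would: the job done as asked, in the order asked, and still so for the second after the job is handed in, with the robot touching nothing.
It also fails if it takes over 106 s, if anything falls off the work surface, if the arm or the gripper's body presses on something with over 40 N, if the wrist force passes 120 N, or if a joint passes its speed limit or range.

## Robot

A 6-joint arm with a two-finger parallel gripper is mounted at the origin on the work surface. World frame = base frame: x ahead of the robot, y to its left, z up, the work surface at z = 0. Lengths are in m, angles in rad, forces in N, time in s.
With the tool pointing down it reaches from about 0.3 to 0.775 m from the base axis. Payload 14.6 kg.
Tool frame: the origin (TCP) lies midway between the tips of the shut fingers; the grasp point (between the pads) lies 19 mm behind it (ctrl.tcp_to_grasp is the distance from the TCP to the grasp point, in m); x points along the fingers, y is the direction in which the jaws open and shut, and the axes are right-handed (so a half turn about x gives the same grasp; the last joint's range is limited). The gripper opens to 94 mm and grips with 3 to 60 N. Pads are 16 mm wide; open, the fingers measure 119 mm over their backs; the gripper's body (75 mm by 177 mm) begins 78 mm behind the grasp point.
Start: joints at [1.233, 0.3, 1.521, -0, 1.321, -0.067], TCP at [0.147, 0.53, 0.205] pointing down, gripper open.
Joint ranges: [-3.03, 3.03], [-0.79, 2.21], [0.23, 2.52], [-1.04, 4.18], [0, 3.07], [-2.55, 2.55]. Speed limits (rad/s): [2.22, 2.22, 2.57, 3.14, 3.14, 3.14].

## Interface

Orientations are given as [roll, pitch, yaw] about the fixed x, y, z axes, in that order (R = Rz(yaw) Ry(pitch) Rx(roll)).
In Python, from station import ctrl gives the robot as it stands.
- The arm moves only by the tool jog_arm, never from a script. Its argument "rows" is one flat list of numbers, 7 for each row, row after row: the shift along the world's x, y, z in m, then the turn, a rotation vector about the world's x, y, z in degrees, then the closure, from 0 (fully open) to 1 (shut). A call has 1 to 8 rows; each row shifts and turns the commanded pose from where the row before left it; what a row does not reach is not made up. A row lasts 1/12 s, in which the tool goes at most 41.7 mm and 7.16 degrees, less where a joint would pass 70% of its speed; a pose out of reach is approached as far as the arm can. A call with a gripper value outside its range is refused whole. The fingers move at their own pace and stop on an object; "squeeze" is the grip in N (left out, the last holds). Time passes only in rows, so rows that do not move let the fingers close. It gives the time, the measured TCP pose, the force and the opening at its end, in the units of the state.
- ctrl.get_obs(): the state, without advancing time (a new reading comes with each control period).
- ctrl.camera(name): name is "scene" or "top" or "wrist"; returns (picture, depth): 480x640x3 uint8, red, green, blue; 480x640 float32, m along the optical axis (not along the pixel's ray), 0 where there is no reading.
- ctrl.camera_model(name): a dict with "K" (3x3 intrinsics, pixels), "extrinsics" (4x4, takes a point from camera to world coordinates). Camera axes: x right, y down, z forward; pixel columns grow to the right and rows downward; lengths in m; the calibration is good to about 2 mm. A picture is of the moment at which its call begins: read the wrist's pose just before it. camera_model takes no time and is no camera call; for the wrist camera it gives the pose at the moment of the call.
- ctrl.hand_in(): hands the job in, once; it reports no verdict.
The state is a dict: "time_s": time; "qpos": joint angles; "joint_vel": joint speeds; "tau": joint torques, N m; "ee_pos": TCP position; "eef_rot": TCP orientation; "force": force on the tool from outside, world axes, zero at the start; "moment": the same for the moment, N m; "grip_width": finger opening in m.
Only numpy, scipy, OpenCV 4.12 (cv2) and the standard library are available. Lean on these libraries where they do the work, as an engineer would, in place of code of your own. Each camera call takes 0.05 s, during which the arm holds its last target.

## Working session

There is one attempt and no reset: what is moved stays moved. The work goes in short steps, Python scripts to look and compute and a tool call to move; the robot and the scene stay as the last step left them, time stands still between calls to the robot, and variables do not carry over. Pictures are saved under pics/ and viewed, and the job is handed in when it is done.

Besides the shell and the picture viewer there is one more tool, called after ">>>" as name(argument=value, ...), one argument or row to a line, values as JSON. jog_arm: Moves the arm, as the interface text tells. Its arguments: {"type":"object","properties":{"rows":{"type":"array"},"squeeze":{"type":"number"}},"required":["rows"]}

```bash
ls; mkdir -p pics; python3 - <<'E'
from station import ctrl
import cv2,numpy as np
o=ctrl.get_obs();print(o)
for n in("top","scene"):
    p,d=ctrl.camera(n);cv2.imwrite(f"pics/{n}0.png",p[:,:,::-1]);np.savez(f"{n}0.npz",p=p,d=d)
    m=ctrl.camera_model(n);print(n,m)
E
```

```text
pics
{'time_s': 0.0, 'qpos': array([ 1.23339163e+00,  3.00439912e-01,  1.52159965e+00, -1.27198774e-05,
        1.32064850e+00, -6.65901910e-02]), 'joint_vel': array([-0.00091485, -0.00087797, -0.00035756, -0.00095764,  0.00088087,
        0.00082245]), 'tau': array([ 2.68222779e-03, -5.31811595e+01, -3.52730584e+01,  7.09373178e-02,
        2.44394486e-02, -8.52377752e-05]), 'ee_pos': array([0.14704964, 0.52971124, 0.20489557]), 'eef_rot': array([-1.62613961,  1.56970084, -1.89695097]), 'force': array([0.3648852 , 0.1292473 , 0.14257679]), 'moment': array([-0.03128714,  0.00714535, -0.05163192]), 'grip_width': 0.0941088387688524}
top {'K': array([[569.73035011,   0.        , 325.44713913],
       [  0.        , 569.73035011, 248.00925542],
       [  0.        ,   0.        ,   1.        ]]), 'extrinsics': array([[ 0.01756094, -0.98028805,  0.19679165,  0.31188594],
       [-0.99978231, -0.0194343 , -0.00759225,  0.02639174],
       [ 0.0112671 , -0.19661548, -0.98041594,  1.18446776],
       [ 0.        ,  0.        ,  0.        ,  1.        ]])}
scene {'K': array([[538.66902664,   0.        , 303.9124314 ],
       [  0.        , 538.66902664, 249.5094992 ],
       [  0.        ,   0.        ,   1.        ]]), 'extrinsics': array([[ 0.52303922,  0.44448291, -0.727231  ,  1.28626   ],
       [ 0.85221611, -0.28530846,  0.43855077, -0.4147036 ],
       [-0.01255684, -0.84913722, -0.52802301,  0.56353786],
       [ 0.        ,  0.        ,  0.        ,  1.        ]])}
```

View pics/top0.png

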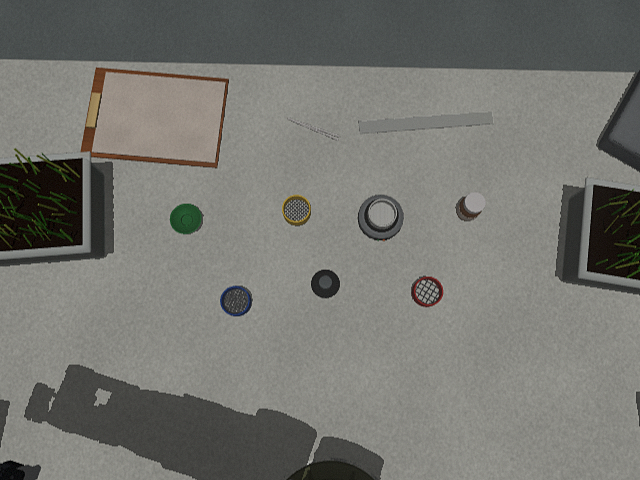

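View pics/scene0.png

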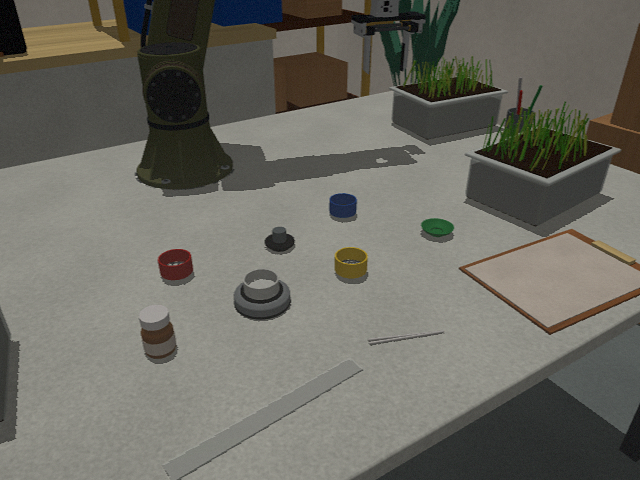

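The top view shows the dish at (186,218), yellow at (297,210), base and pan at (381,216), jar at (471,206), blue at (236,300), lid at (325,283) and red at (427,291). Everything is upright. Next I'll measure positions.

```bash
cat > h.py <<'E'
import numpy as np,cv2
from scipy.optimize import least_squares
def world(m,u,v,d):
    K=m["K"];T=m["extrinsics"]
    c=np.stack([(u-K[0,2])/K[0,0]*d,(v-K[1,2])/K[1,1]*d,d],-1)
    return c@T[:3,:3].T+T[:3,3]
def cloud(m,d):
    v,u=np.mgrid[0:480,0:640]; w=world(m,u,v,d); w[d<=0]=np.nan; return w
def onplane(m,u,v,z):
    a=world(m,np.array([u]),np.array([v]),np.array([1.]))[0];o=m["extrinsics"][:3,3]
    return o+(a-o)*(z-o[2])/(a[2]-o[2])
def fit(P,r=None):
    c0=np.nanmedian(P[:,:2],0)
    if r: f=lambda x:np.hypot(P[:,0]-x[0],P[:,1]-x[1])-r; x0=c0
    else: f=lambda x:np.hypot(P[:,0]-x[0],P[:,1]-x[1])-x[2]; x0=[*c0,.03]
    s=least_squares(f,x0,loss="soft_l1",f_scale=.002);return s.x,np.sqrt(np.mean(s.fun**2))
E
python3 - <<'E'
from station import ctrl
from h import *
z=np.load("top0.npz");m=ctrl.camera_model("top");W=cloud(m,z["d"])
print("table z",np.nanmedian(W[320:360,300:400,2]))
for n,u,v,lo,hi,r in [("blue",236,300,.028,.05,.0285),("yellow",297,210,.028,.05,.0285),("red",427,291,.028,.05,.0285),("pan",381,216,.04,.06,.0285),("house",381,216,.018,.04,None),("knob",325,283,.03,.05,None),("disc",325,283,.006,.025,None),("dish",186,218,.008,.03,None),("jar",471,206,.06,.08,None)]:
    P=W[v-35:v+35,u-35:u+35].reshape(-1,3);P=P[(P[:,2]>lo)&(P[:,2]<hi)]
    print(n,len(P),np.median(P[:,2]).round(4),fit(P,r),"bbox",P[:,:2].min(0).round(4),P[:,:2].max(0).round(4), ((P.min(0)+P.max(0))/2)[:2].round(4))
E
```

```text
table z -0.0006565354844538795
blue 177 0.0366 (array([0.43018105, 0.1981486 ]), np.float64(0.0010983887615404926)) bbox [0.4004 0.169 ] [0.4604 0.2283] [0.4304 0.1987]
yellow 177 0.036 (array([0.62414094, 0.08044904]), np.float64(0.0012273704319735116)) bbox [0.5947 0.0511] [0.656  0.1096] [0.6254 0.0803]
red 175 0.0364 (array([ 0.45680565, -0.19164182]), np.float64(0.0010218043954984704)) bbox [ 0.4274 -0.2206] [ 0.4863 -0.1623] [ 0.4568 -0.1914]
pan 176 0.0481 (array([ 0.61564798, -0.09790136]), np.float64(0.001032445540094909)) bbox [ 0.5864 -0.1267] [ 0.6462 -0.0687] [ 0.6163 -0.0977]
house 1343 0.0263 (array([ 0.61141516, -0.095755  ,  0.03266987]), np.float64(0.01185807830536177)) bbox [ 0.5655 -0.1451] [ 0.663  -0.0502] [ 0.6142 -0.0977]
knob 147 0.0371 (array([0.47119165, 0.01702185, 0.00970241]), np.float64(0.0032774562983772394)) bbox [0.4581 0.0049] [0.4848 0.0294] [0.4714 0.0172]
disc 507 0.0131 (array([0.47237843, 0.01694579, 0.02353595]), np.float64(0.007050298927610398)) bbox [ 0.406  -0.0455] [0.5463 0.0698] [0.4762 0.0122]
dish 559 0.0135 (array([0.60357825, 0.31340156, 0.02645589]), np.float64(0.005428614886208883)) bbox [0.5695 0.2803] [0.6365 0.3463] [0.603  0.3133]
jar 363 0.0696 (array([ 0.63558957, -0.28352174,  0.0155668 ]), np.float64(0.005194856597673447)) bbox [ 0.6152 -0.307 ] [ 0.6571 -0.2623] [ 0.6362 -0.2846]
```

```bash
python3 - <<'E'
from station import ctrl
from scipy.spatial.transform import Rotation as R
import numpy as np
print(R.from_euler('xyz',ctrl.get_obs()['eef_rot']).as_matrix().round(3),ctrl.tcp_to_grasp)
E
```

```text
[[-0.     0.268  0.964]
 [-0.001  0.964 -0.268]
 [-1.    -0.001 -0.   ]] 0.0188
```

>>> jog_arm(
  rows=[0.028,-0.033,0,0,0,0,0,0.028,-0.033,0,0,0,0,0,0.028,-0.033,0,0,0,0,0,0.028,-0.033,0,0,0,0,0,0.028,-0.033,0,0,0,0,0,0.028,-0.033,0,0,0,0,0,0.028,-0.033,0,0,0,0,0,0.028,-0.033,0,0,0,0,0],
  squeeze=15,
)

```text
time_s: 0.77
ee_pos: [0.3635, 0.2739, 0.2054]
eef_rot: [-2.482, 1.571, -2.753]
force: [0.7, 0.8, -0.2]
grip_width: 0.0937
```

>>> jog_arm(
  rows=[0.02,-0.022,-0.02,0,0,0,0,0.02,-0.022,-0.02,0,0,0,0,0.019,-0.0232,-0.02,0,0,0,0,0,0,0,0,0,0,0,0,0,0,0,0,0,0],
)

```text
time_s: 1.18
ee_pos: [0.4218, 0.2076, 0.1445]
eef_rot: [-2.52, 1.568, -2.793]
force: [-0.3, 0.0, -0.3]
grip_width: 0.0943
```

```bash
python3 - <<'E'
from station import ctrl
import cv2,numpy as np
from h import *
o=ctrl.get_obs();print(o['ee_pos'],o['qpos'])
m=ctrl.camera_model("wrist");p,d=ctrl.camera("wrist");cv2.imwrite("pics/w1.png",p[:,:,::-1])
W=cloud(m,d);H=cv2.cvtColor(p,cv2.COLOR_RGB2HSV)
k=(H[...,0]>105)&(H[...,0]<130)&(H[...,1]>120)&(W[...,2]>.032)&(W[...,2]<.045)
P=W[k];print(len(P),fit(P),fit(P,.0285),np.median(P[:,2]))
E
```

```text
[0.42177029 0.20755645 0.14450728] [ 3.79331125e-01  1.87506116e-01  1.81097423e+00  8.34374762e-05
  1.14554506e+00 -9.18138990e-01]
1046 (array([0.43116823, 0.19969971, 0.02799789]), np.float64(0.0008439469254710472)) (array([0.43113103, 0.19967685]), np.float64(0.0009778011256684942)) 0.03683488435343066
```

View pics/w1.png

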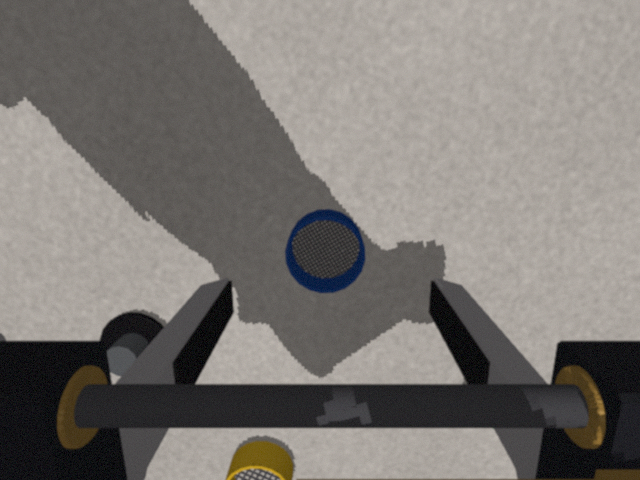

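The wrist view puts the blue cup at (325,250), agreeing with the top view to about 1.5 mm. Now lowering onto it.

>>> jog_arm(
  rows=[0.0045,-0.0043,-0.02,0,0,0,0,0.0045,-0.0043,-0.025,0,0,0,0,0,0,-0.025,0,0,0,0,0,0,-0.02,0,0,0,0,0,0,0,0,0,0,0,0,0,0,0,0,0,0],
)

```text
time_s: 1.73
ee_pos: [0.4304, 0.2009, 0.0561]
eef_rot: [-2.64, 1.57, -2.909]
force: [0.5, 0.3, -0.4]
grip_width: 0.0938
```

>>> jog_arm(
  rows=[0,-0.001,-0.02,0,0,0,0,0,-0.001,-0.015,0,0,0,0,0,0,-0.011,0,0,0,0,0,0,0,0,0,0,0,0,0,0,0,0,0,0],
)

```text
time_s: 2.15
ee_pos: [0.4311, 0.1984, 0.0104]
eef_rot: [0.652, 1.57, 0.382]
force: [-0.4, -0.4, 0.5]
grip_width: 0.094
```

>>> jog_arm(
  rows=[0,0,0,0,0,0,0.5,0,0,0,0,0,0,0.5,0,0,0,0,0,0,0.5,0,0,0,0,0,0,0.5,0,0,0,0,0,0,0.5,0,0,0,0,0,0,0.5],
  squeeze=15,
)

```text
time_s: 2.65
ee_pos: [0.4309, 0.1981, 0.0096]
eef_rot: [0.796, 1.57, 0.525]
force: [-0.4, 0.1, 2.3]
grip_width: 0.0595
```

>>> jog_arm(
  rows=[0,0,0.015,0,0,0,0.5,0,0,0.03,0,0,0,0.5,0,0,0.03,0,0,0,0.5,0,0,0.03,0,0,0,0.5,0.0185,-0.0296,0.01,0,0,0,0.5,0.0185,-0.0296,0,0,0,0,0.5,0.0185,-0.0296,0,0,0,0,0.5,0.0185,-0.0296,0,0,0,0,0.5],
)

```text
time_s: 3.32
ee_pos: [0.5054, 0.0782, 0.1248]
eef_rot: [0.335, 1.57, 0.064]
force: [0.5, 0.3, -0.9]
grip_width: 0.0595
```

>>> jog_arm(
  rows=[0.0185,-0.0296,0,0,0,0,0.5,0.0185,-0.0296,0,0,0,0,0.5,0.0185,-0.0296,0,0,0,0,0.5,0.0185,-0.0296,0,0,0,0,0.5,0.0185,-0.0296,0,0,0,0,0.5,0.0185,-0.0296,0,0,0,0,0.5,0,0,0,0,0,0,0.5,0,0,0,0,0,0,0.5],
)

```text
time_s: 3.98
ee_pos: [0.6158, -0.0993, 0.1236]
eef_rot: [-3.118, 1.57, 2.892]
force: [-0.0, -0.2, -0.5]
grip_width: 0.0594
```

```bash
python3 - <<'E'
from station import ctrl
import cv2,numpy as np
from scipy.spatial.transform import Rotation as R
o=ctrl.get_obs();print(o['ee_pos'],o['qpos'],o['grip_width'],o['force']);print(R.from_euler('xyz',o['eef_rot']).as_matrix().round(3))
p,d=ctrl.camera("wrist");cv2.imwrite("pics/w2.png",p[:,:,::-1])
E
```

```text
[ 0.61578188 -0.09931941  0.12359884] [-2.18640225e-01  5.35787579e-01  1.38465127e+00  3.78764841e-05
  1.22230102e+00 -1.51647449e+00] 0.05936577442438744 [-0.01963138 -0.23705308 -0.53037772]
[[-0.001  0.27   0.963]
 [ 0.     0.963 -0.27 ]
 [-1.    -0.    -0.001]]
```

View pics/w2.png

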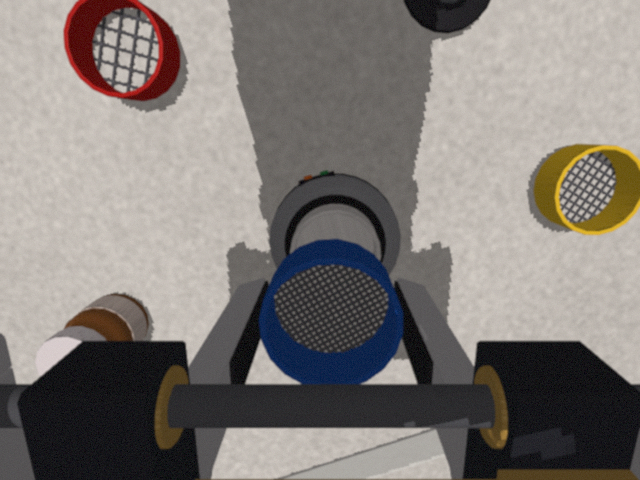

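Blue is held level at (331,312), above the pan. Lowering it in.

>>> jog_arm(
  rows=[0.0005,0.0014,-0.02,0,0,0,0.5,0,0,-0.02,0,0,0,0.5,0,0,-0.014,0,0,0,0.5,0,0,-0.006,0,0,0,0.5,0,0,-0.005,0,0,0,0.5,0,0,-0.004,0,0,0,0.5,0,0,-0.003,0,0,0,0.5,0,0,0,0,0,0,0.5],
)

```text
time_s: 4.7
ee_pos: [0.6163, -0.0964, 0.0525]
eef_rot: [0.047, 1.571, -0.224]
force: [0.3, 0.4, 0.1]
grip_width: 0.0594
```

>>> jog_arm(
  rows=[0,-0.0012,-0.001,0,0,0,0.5,0,0,-0.001,0,0,0,0.5,0,0,0,0,0,0,0.5],
)

```text
time_s: 4.95
ee_pos: [0.6166, -0.098, 0.0516]
eef_rot: [0.037, 1.57, -0.234]
force: [-2.6, 0.8, 6.5]
grip_width: 0.0592
```

Contact came at the expected height, so I'm releasing and rising.

>>> jog_arm(
  rows=[0,0,0,0,0,0,0,0,0,0,0,0,0,0,0,0,0,0,0,0,0,0,0,0.02,0,0,0,0,0,0,0.03,0,0,0,0,0,0,0.03,0,0,0,0,0,0,0,0,0,0,0],
)

```text
time_s: 5.53
ee_pos: [0.6185, -0.0983, 0.1367]
eef_rot: [0.054, 1.562, -0.217]
force: [0.7, 0.7, 0.5]
grip_width: 0.094
```

```bash
python3 - <<'E'
from station import ctrl
import cv2,numpy as np
from h import *
o=ctrl.get_obs();print(o['ee_pos'])
m=ctrl.camera_model("wrist");p,d=ctrl.camera("wrist");cv2.imwrite("pics/w3.png",p[:,:,::-1])
W=cloud(m,d);H=cv2.cvtColor(p,cv2.COLOR_RGB2HSV)
k=(H[...,0]>105)&(H[...,0]<130)&(H[...,1]>120)&(W[...,2]>.074)&(W[...,2]<.09)
P=W[k];print(len(P),fit(P),fit(P,.0285),np.median(P[:,2]))
A=np.c_[P[:,:2]-P[:,:2].mean(0),np.ones(len(P))];print("tilt",np.linalg.lstsq(A,P[:,2],rcond=None)[0])
p,d=ctrl.camera("scene");cv2.imwrite("pics/s3.png",cv2.resize(p[180:380,120:420,::-1],None,fx=2.5,fy=2.5))
E
```

```text
[ 0.61852282 -0.09831807  0.13666071]
1613 (array([ 0.61655567, -0.09845387,  0.02799475]), np.float64(0.0008471543037016887)) (array([ 0.61652985, -0.09845669]), np.float64(0.0009828711171784633)) 0.07887929662188567
tilt [-0.01155577  0.00503052  0.07841085]
```

View pics/s3.png

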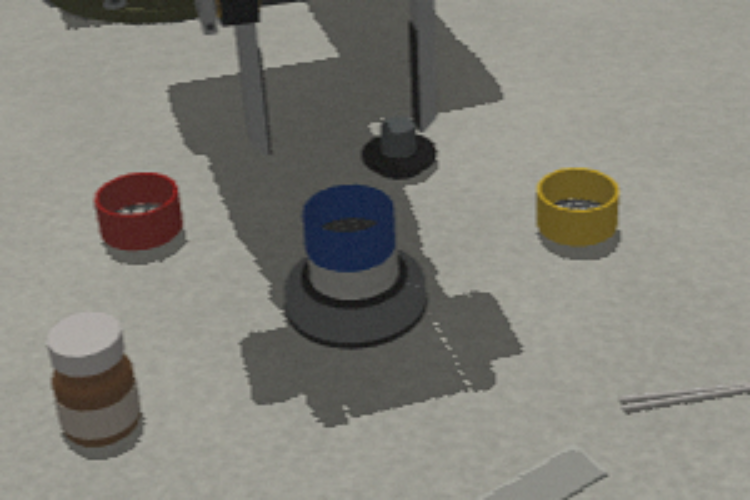

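Blue is nested: its rim is at 0.079 m, level within 0.7°, centred at (0.6165,-0.0985). Next is yellow.

>>> jog_arm(
  rows=[0.001,0.033,0,0,0,0,0,0.001,0.037,0,0,0,0,0,0.001,0.037,0,0,0,0,0,0.001,0.037,0,0,0,0,0,0.001,0.034,-0.01,0,0,0,0,0,0,-0.02,0,0,0,0,0,0,-0.02,0,0,0,0,0,0,0,0,0,0,0],
)

```text
time_s: 6.3
ee_pos: [0.6187, 0.0806, 0.075]
eef_rot: [-2.796, 1.563, -3.065]
force: [-0.4, -0.4, -0.8]
grip_width: 0.0939
```

```bash
python3 - <<'E'
from station import ctrl
import cv2,numpy as np
from h import *
o=ctrl.get_obs();print(o['ee_pos'])
m=ctrl.camera_model("wrist");p,d=ctrl.camera("wrist")
W=cloud(m,d);H=cv2.cvtColor(p,cv2.COLOR_RGB2HSV)
k=(H[...,0]>18)&(H[...,0]<35)&(H[...,1]>120)&(W[...,2]>.032)&(W[...,2]<.045)&(abs(W[...,1]-.08)<.05)
P=W[k];print(len(P),fit(P),fit(P,.0285),np.median(P[:,2]))
E
```

```text
[0.61867787 0.08062914 0.07501886]
2000 (array([0.62549474, 0.08127301, 0.02806295]), np.float64(0.0009201485851068148)) (array([0.62545883, 0.08127215]), np.float64(0.0010131290704678616)) 0.036840105255559155
```

>>> jog_arm(
  rows=[0.004,0.0003,-0.015,0,0,0,0,0.0025,0,-0.018,0,0,0,0,0,0,-0.016,0,0,0,0,0,0,-0.01,0,0,0,0,0,0,0,0,0,0,0,0,0,0,0,0,0,0],
)

```text
time_s: 6.85
ee_pos: [0.628, 0.0802, 0.022]
eef_rot: [2.221, 1.571, 1.95]
force: [0.7, 0.1, -0.1]
grip_width: 0.0941
```

```bash
python3 - <<'E'
from station import ctrl
from scipy.spatial.transform import Rotation as R
o=ctrl.get_obs();print(o['ee_pos']);print(R.from_euler('xyz',o['eef_rot']).as_matrix().round(4))
E
```

```text
[0.62795568 0.08023631 0.02196593]
[[-0.      0.2679  0.9635]
 [ 0.      0.9635 -0.2679]
 [-1.      0.     -0.    ]]
```

>>> jog_arm(
  rows=[-0.0027,0.0006,-0.006,0,0,0,0,0,0,-0.006,0,0,0,0,0,0,0,0,0,0,0,0,0,0,0,0,0,0.5,0,0,0,0,0,0,0.5,0,0,0,0,0,0,0.5,0,0,0,0,0,0,0.5,0,0,0,0,0,0,0.5],
)

```text
time_s: 7.52
ee_pos: [0.6252, 0.0811, 0.0096]
eef_rot: [0.279, 1.571, 0.008]
force: [0.1, 0.1, -0.1]
grip_width: 0.0644
```

>>> jog_arm(
  rows=[0,0,0,0,0,0,0.5,0,0,0,0,0,0,0.5,0,0,0.015,0,0,0,0.5,0,0,0.03,0,0,0,0.5,0,0,0.035,0,0,0,0.5,0,0,0.03,0,0,0,0.5,0,0,0.01,0,0,0,0.5,0,0,0,0,0,0,0.5],
)

```text
time_s: 8.18
ee_pos: [0.6261, 0.0812, 0.1321]
eef_rot: [0.337, 1.566, 0.066]
force: [0.2, 0.6, -0.7]
grip_width: 0.0598
```

>>> jog_arm(
  rows=[-0.0015,-0.03,0,0,0,0,0.5,-0.0015,-0.03,0,0,0,0,0.5,-0.0015,-0.03,0,0,0,0,0.5,-0.0015,-0.03,0,0,0,0,0.5,-0.0015,-0.03,0,0,0,0,0.5,-0.0011,-0.029,0,0,0,0,0.5,0,0,0,0,0,0,0.5,0,0,0,0,0,0,0.5],
)

```text
time_s: 8.85
ee_pos: [0.6156, -0.0989, 0.1272]
eef_rot: [-3.104, 1.568, 2.907]
force: [-0.1, 0.3, -1.3]
grip_width: 0.0599
```

```bash
python3 - <<'E'
from station import ctrl
import cv2,numpy as np
o=ctrl.get_obs();print(o['ee_pos'],o['grip_width'],o['force'])
p,d=ctrl.camera("wrist");cv2.imwrite("pics/w4.png",p[:,:,::-1])
E
```

```text
[ 0.61560604 -0.09890648  0.12720016] 0.059927477257762485 [-0.14443242  0.33715118 -1.2965177 ]
```

View pics/w4.png

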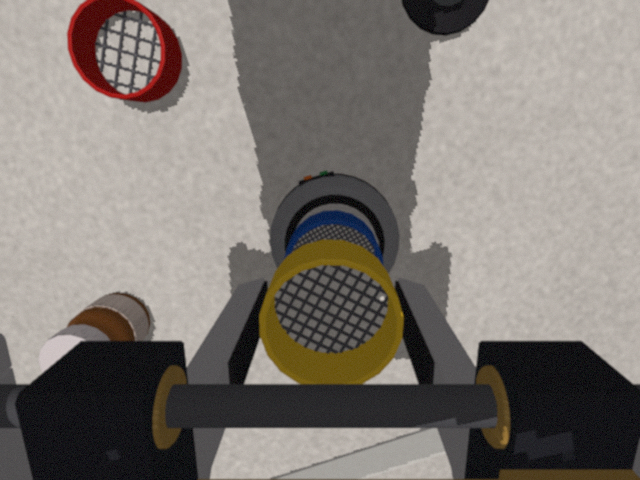

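Yellow is held level at (331,312), above blue. I'll lower in stages.

>>> jog_arm(
  rows=[0.0008,0.0008,-0.014,0,0,0,0.5,0,0,-0.012,0,0,0,0.5,0,0,-0.008,0,0,0,0.5,0,0,0,0,0,0,0.5,0,0,0,0,0,0,0.5],
)

```text
time_s: 9.32
ee_pos: [0.6171, -0.0965, 0.0948]
eef_rot: [-3.091, 1.569, 2.922]
force: [0.4, 0.8, -0.7]
grip_width: 0.06
```

>>> jog_arm(
  rows=[-0.0004,-0.0012,-0.004,0,0,0,0.5,0,0,-0.004,0,0,0,0.5,0,0,-0.003,0,0,0,0.5,0,0,-0.001,0,0,0,0.5,0,0,-0.001,0,0,0,0.5,0,0,0,0,0,0,0.5],
)

```text
time_s: 9.82
ee_pos: [0.6169, -0.0983, 0.0823]
eef_rot: [-2.898, 1.571, 3.115]
force: [0.7, 0.9, -0.3]
grip_width: 0.0602
```

>>> jog_arm(
  rows=[0,0,-0.001,0,0,0,0.5,0,0,0,0,0,0,0.5],
)

```text
time_s: 9.98
ee_pos: [0.617, -0.0984, 0.0816]
eef_rot: [0.031, 1.57, -0.24]
force: [0.4, 0.3, -1.2]
grip_width: 0.0605
```

>>> jog_arm(
  rows=[0,0,-0.001,0,0,0,0.5,0,0,0,0,0,0,0.5],
)

```text
time_s: 10.15
ee_pos: [0.6171, -0.0984, 0.0815]
eef_rot: [0.01, 1.57, -0.26]
force: [-3.8, -0.5, 8.5]
grip_width: 0.06
```

>>> jog_arm(
  rows=[0,0,0,0,0,0,0,0,0,0,0,0,0,0,0,0,0,0,0,0,0,0,0,0.02,0,0,0,0,0,0,0.03,0,0,0,0,0,0,0.03,0,0,0,0,0,0,0,0,0,0,0],
)

```text
time_s: 10.73
ee_pos: [0.6189, -0.0987, 0.1666]
eef_rot: [0.052, 1.562, -0.219]
force: [-0.7, -0.3, 1.1]
grip_width: 0.0943
```

```bash
python3 - <<'E'
from station import ctrl
import cv2,numpy as np
from h import *
o=ctrl.get_obs();print(o['ee_pos'])
m=ctrl.camera_model("wrist");p,d=ctrl.camera("wrist");cv2.imwrite("pics/w5.png",p[:,:,::-1])
W=cloud(m,d);H=cv2.cvtColor(p,cv2.COLOR_RGB2HSV)
k=(H[...,0]>18)&(H[...,0]<35)&(H[...,1]>120)&(W[...,2]>.104)&(W[...,2]<.12)
P=W[k];print(len(P),fit(P),fit(P,.0285),np.median(P[:,2]))
A=np.c_[P[:,:2]-P[:,:2].mean(0),np.ones(len(P))];print("tilt",np.linalg.lstsq(A,P[:,2],rcond=None)[0])
E
```

```text
[ 0.61889869 -0.0987427   0.16657692]
1703 (array([ 0.6172679 , -0.09885303,  0.02803546]), np.float64(0.0009065141834268426)) (array([ 0.61723639, -0.09885509]), np.float64(0.0010137493355850881)) 0.10886856084681854
tilt [-0.01128008  0.00266856  0.10841207]
```

Yellow is nested, with its rim exactly 30 mm higher. Next is red.

>>> jog_arm(
  rows=[-0.032,-0.0186,0,0,0,0,0,-0.032,-0.0186,0,0,0,0,0,-0.032,-0.0186,0,0,0,0,0,-0.032,-0.0186,-0.02,0,0,0,0,-0.032,-0.0186,-0.03,0,0,0,0,0,0,-0.03,0,0,0,0,0,0,0,0,0,0,0,0,0,0,0,0,0,0],
)

```text
time_s: 11.45
ee_pos: [0.4607, -0.1885, 0.0836]
eef_rot: [2.925, 1.568, 2.654]
force: [0.4, -0.6, 1.0]
grip_width: 0.0936
```

```bash
python3 - <<'E'
from station import ctrl
import cv2,numpy as np
from h import *
o=ctrl.get_obs();print(o['ee_pos'],o['qpos'])
m=ctrl.camera_model("wrist");p,d=ctrl.camera("wrist");cv2.imwrite("pics/w6.png",p[:,:,::-1])
W=cloud(m,d);H=cv2.cvtColor(p,cv2.COLOR_RGB2HSV)
k=((H[...,0]<8)|(H[...,0]>172))&(H[...,1]>120)&(W[...,2]>.032)&(W[...,2]<.045)&(abs(W[...,1]+.19)<.05)
P=W[k];print(len(P),fit(P),fit(P,.0285),np.median(P[:,2]))
E
```

```text
[ 0.46071027 -0.18849257  0.08360088] [-4.61991151e-01  3.28573645e-01  1.79139367e+00  8.97317623e-05
  1.02460511e+00 -1.76162948e+00]
1801 (array([ 0.45765884, -0.19143287,  0.02800709]), np.float64(0.0009106076225022596)) (array([ 0.45761011, -0.19144096]), np.float64(0.0010286136850068926)) 0.036844801987413356
```

>>> jog_arm(
  rows=[-0.003,-0.0025,-0.02,0,0,0,0,0,0,-0.02,0,0,0,0,0,0,-0.015,0,0,0,0,0,0,-0.005,0,0,0,0,0,0,0,0,0,0,0,0,0,0,0,0,0,0],
)

```text
time_s: 12.0
ee_pos: [0.4592, -0.1913, 0.0256]
eef_rot: [-0.19, 1.569, -0.46]
force: [-0.3, -0.4, 0.6]
grip_width: 0.0937
```

>>> jog_arm(
  rows=[-0.0015,0,-0.008,0,0,0,0,0,0,-0.008,0,0,0,0,0,0,0,0,0,0,0,0,0,0,0,0,0,0,0,0,0,0,0,0,0],
)

```text
time_s: 12.42
ee_pos: [0.4568, -0.1914, 0.0085]
eef_rot: [-0.587, 1.571, -0.858]
force: [-0.6, -0.5, 0.1]
grip_width: 0.094
```

>>> jog_arm(
  rows=[0,0,0,0,0,0,0.5,0,0,0,0,0,0,0.5,0,0,0,0,0,0,0.5,0,0,0,0,0,0,0.5,0,0,0,0,0,0,0.5,0,0,0,0,0,0,0.5,0,0,0,0,0,0,0.5],
)

```text
time_s: 13.0
ee_pos: [0.4567, -0.1913, 0.0085]
eef_rot: [-0.222, 1.571, -0.493]
force: [0.3, -0.5, 0.8]
grip_width: 0.0604
```

>>> jog_arm(
  rows=[0,0,0.015,0,0,0,0.5,0,0,0.03,0,0,0,0.5,0,0,0.035,0,0,0,0.5,0,0,0.035,0,0,0,0.5,0,0,0.03,0,0,0,0.5,0,0,0.012,0,0,0,0.5,0,0,0,0,0,0,0.5],
)

```text
time_s: 13.58
ee_pos: [0.4577, -0.1918, 0.1683]
eef_rot: [-0.203, 1.566, -0.474]
force: [-0.8, -0.7, -0.1]
grip_width: 0.0608
```

>>> jog_arm(
  rows=[0.0266,0.0155,0,0,0,0,0.5,0.0266,0.0155,0,0,0,0,0.5,0.0266,0.0155,0,0,0,0,0.5,0.0266,0.0155,0,0,0,0,0.5,0.0266,0.0155,0,0,0,0,0.5,0.0266,0.0155,0,0,0,0,0.5,0,0,0,0,0,0,0.5,0,0,0,0,0,0,0.5],
)

```text
time_s: 14.25
ee_pos: [0.6163, -0.0974, 0.1628]
eef_rot: [-3.063, 1.568, 2.951]
force: [0.4, 0.4, -0.8]
grip_width: 0.0607
```

```bash
python3 - <<'E'
from station import ctrl
import cv2,numpy as np
o=ctrl.get_obs();print(o['ee_pos'],o['grip_width'],o['force'])
p,d=ctrl.camera("wrist");cv2.imwrite("pics/w7.png",p[:,:,::-1])
E
```

```text
[ 0.61625295 -0.09738612  0.16284649] 0.06067203119342408 [ 0.36522883  0.37491215 -0.81496768]
```

View pics/w7.png

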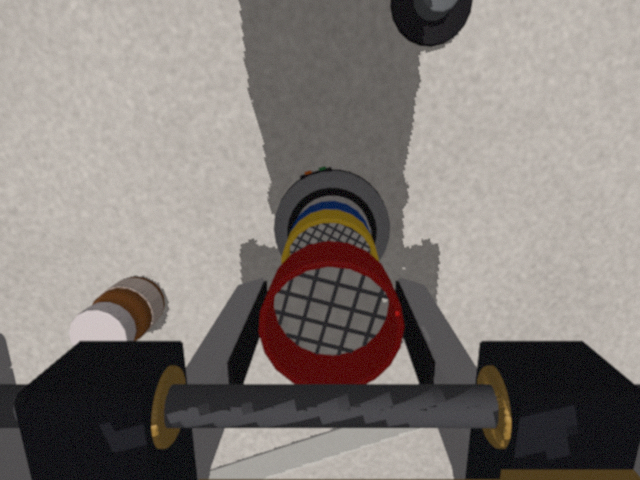

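Red is held level at (331,315), above the stack.

>>> jog_arm(
  rows=[0,-0.001,-0.016,0,0,0,0.5,0,0,-0.014,0,0,0,0.5,0,0,-0.008,0,0,0,0.5,0,0,0,0,0,0,0.5,0,0,0,0,0,0,0.5],
)

```text
time_s: 14.72
ee_pos: [0.6159, -0.0997, 0.1275]
eef_rot: [-3.026, 1.57, 2.986]
force: [0.6, 0.2, -0.8]
grip_width: 0.0604
```

>>> jog_arm(
  rows=[0.0006,0.0012,-0.006,0,0,0,0.5,0,0,-0.004,0,0,0,0.5,0,0,-0.004,0,0,0,0.5,0,0,-0.002,0,0,0,0.5,0,0,0,0,0,0,0.5,0,0,0,0,0,0,0.5],
)

```text
time_s: 15.22
ee_pos: [0.6169, -0.0981, 0.1114]
eef_rot: [-2.968, 1.571, 3.044]
force: [0.1, 0.9, -1.1]
grip_width: 0.0606
```

>>> jog_arm(
  rows=[0,0,-0.001,0,0,0,0.5,0,0,-0.001,0,0,0,0.5,0,0,0,0,0,0,0.5],
)

```text
time_s: 15.47
ee_pos: [0.6172, -0.0982, 0.1104]
eef_rot: [0.046, 1.569, -0.225]
force: [-2.2, 0.4, 5.6]
grip_width: 0.0603
```

>>> jog_arm(
  rows=[0,0,0,0,0,0,0,0,0,0,0,0,0,0,0,0,0,0,0,0,0,0,0,0.02,0,0,0,0,0,0,0.03,0,0,0,0,0,0,0.03,0,0,0,0,0,0,0,0,0,0,0],
)

```text
time_s: 16.05
ee_pos: [0.6188, -0.0985, 0.1956]
eef_rot: [0.054, 1.562, -0.216]
force: [1.2, -0.6, 1.1]
grip_width: 0.0937
```

```bash
python3 - <<'E'
from station import ctrl
import cv2,numpy as np
from h import *
o=ctrl.get_obs();print(o['ee_pos'])
m=ctrl.camera_model("wrist");p,d=ctrl.camera("wrist");cv2.imwrite("pics/w8.png",p[:,:,::-1])
W=cloud(m,d);H=cv2.cvtColor(p,cv2.COLOR_RGB2HSV)
k=((H[...,0]<8)|(H[...,0]>172))&(H[...,1]>120)&(W[...,2]>.134)&(W[...,2]<.15)
P=W[k];print(len(P),fit(P),fit(P,.0285),np.median(P[:,2]))
A=np.c_[P[:,:2]-P[:,:2].mean(0),np.ones(len(P))];print("tilt",np.linalg.lstsq(A,P[:,2],rcond=None)[0])
E
```

```text
[ 0.61876268 -0.0984903   0.19564609]
1641 (array([ 0.61783816, -0.09875971,  0.02801356]), np.float64(0.0008789936585411009)) (array([ 0.6178052, -0.098768 ]), np.float64(0.0009994723632721376)) 0.13886477701265912
tilt [-0.00959968  0.00427249  0.13844421]
```

Red is nested (+30 mm). Next is the lid.

>>> jog_arm(
  rows=[-0.0294,0.0231,0,0,0,0,0,-0.0294,0.0231,0,0,0,0,0,-0.0294,0.0231,-0.01,0,0,0,0,-0.0294,0.0231,-0.03,0,0,0,0,-0.0294,0.0231,-0.03,0,0,0,0,0,0,-0.03,0,0,0,0,0,0,0,0,0,0,0,0,0,0,0,0,0,0],
)

```text
time_s: 16.77
ee_pos: [0.4772, 0.0113, 0.0966]
eef_rot: [-2.911, 1.568, 3.102]
force: [-0.3, 0.2, 0.4]
grip_width: 0.0938
```

```bash
python3 - <<'E'
from station import ctrl
import cv2,numpy as np
from h import *
o=ctrl.get_obs();print(o['ee_pos'])
m=ctrl.camera_model("wrist");p,d=ctrl.camera("wrist");cv2.imwrite("pics/w9.png",p[:,:,::-1])
W=cloud(m,d)
k=(W[...,2]>.03)&(W[...,2]<.045)&(np.hypot(W[...,0]-.471,W[...,1]-.017)<.03)
P=W[k];print(np.median(P[:,2]))
P=P[P[:,2]>np.median(P[:,2])-.002]
print(len(P),P.mean(0),P.min(0),P.max(0),(P.min(0)+P.max(0))/2)
(c,r)=cv2.minEnclosingCircle((P[:,:2]*1000).astype(np.float32));print(c,r)
k=(W[...,2]>.009)&(W[...,2]<.02)&(np.hypot(W[...,0]-.471,W[...,1]-.017)<.035)
P=W[k];print(len(P),P.min(0),P.max(0),(P.min(0)+P.max(0))/2)
E
```

```text
[0.47716404 0.01132139 0.09663941]
0.03710971218367237
1475 [0.47228204 0.01786487 0.03711459] [0.45910302 0.00383698 0.03512163] [0.48644684 0.03131465 0.03923299] [0.47277493 0.01757582 0.03717731]
(472.577880859375, 17.67034149169922) 13.86917495727539
4244 [ 0.44303724 -0.01205438  0.00904386] [0.50229289 0.04731891 0.01999153] [0.47266506 0.01763227 0.0145177 ]
```

View pics/w9.png

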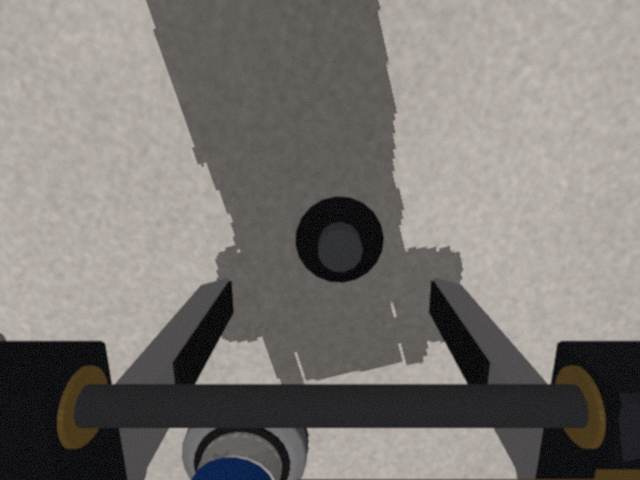

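The lid is at (339,240), which is (0.4725, 0.0177).

>>> jog_arm(
  rows=[-0.0025,0.003,-0.02,0,0,0,0,-0.0025,0.003,-0.02,0,0,0,0,0,0,-0.015,0,0,0,0,0,0,-0.005,0,0,0,0,0,0,0,0,0,0,0,0,0,0,0,0,0,0],
)

```text
time_s: 17.32
ee_pos: [0.4736, 0.017, 0.0384]
eef_rot: [0.208, 1.569, -0.063]
force: [0.5, -0.2, 1.1]
grip_width: 0.0941
```

>>> jog_arm(
  rows=[-0.001,0.0006,-0.01,0,0,0,0,0,0,-0.01,0,0,0,0,0,0,0,0,0,0,0,0,0,0,0,0,0,0,0,0,0,0,0,0,0],
)

```text
time_s: 17.73
ee_pos: [0.4717, 0.0179, 0.0173]
eef_rot: [-2.989, 1.571, 3.023]
force: [-0.1, -0.2, 0.0]
grip_width: 0.0941
```

>>> jog_arm(
  rows=[0,0,0,0,0,0,0.9,0,0,0,0,0,0,0.9,0,0,0,0,0,0,0.9,0,0,0,0,0,0,0.9,0,0,0,0,0,0,0.9,0,0,0,0,0,0,0.9,0,0,0,0,0,0,0.9,0,0,0,0,0,0,0.9],
)

```text
time_s: 18.4
ee_pos: [0.4716, 0.0179, 0.0173]
eef_rot: [0.153, 1.571, -0.118]
force: [0.6, -0.8, -0.1]
grip_width: 0.0443
```

>>> jog_arm(
  rows=[0,0,0,0,0,0,0.9,0,0,0,0,0,0,0.9,0,0,0,0,0,0,0.9],
)

```text
time_s: 18.65
ee_pos: [0.4716, 0.018, 0.0172]
eef_rot: [1.195, 1.571, 0.925]
force: [-0.4, 0.3, 1.4]
grip_width: 0.0279
```

>>> jog_arm(
  rows=[0,0,0,0,0,0,0.9,0,0,0.015,0,0,0,0.9,0,0,0.03,0,0,0,0.9,0,0,0.035,0,0,0,0.9,0,0,0.035,0,0,0,0.9,0,0,0.035,0,0,0,0.9,0,0,0.03,0,0,0,0.9,0,0,0,0,0,0,0.9],
)

```text
time_s: 19.32
ee_pos: [0.4735, 0.0179, 0.2029]
eef_rot: [0.228, 1.562, -0.043]
force: [0.3, 0.2, -0.3]
grip_width: 0.0279
```

>>> jog_arm(
  rows=[0.024,-0.0194,0,0,0,0,0.9,0.024,-0.0194,0,0,0,0,0.9,0.024,-0.0194,0,0,0,0,0.9,0.024,-0.0194,0,0,0,0,0.9,0.024,-0.0194,0,0,0,0,0.9,0.024,-0.0194,0,0,0,0,0.9,0,0,0,0,0,0,0.9,0,0,0,0,0,0,0.9],
)

```text
time_s: 19.98
ee_pos: [0.6156, -0.0992, 0.1953]
eef_rot: [-3.092, 1.568, 2.919]
force: [-0.4, 0.3, -1.0]
grip_width: 0.0276
```

```bash
python3 - <<'E'
from station import ctrl
import cv2,numpy as np
o=ctrl.get_obs();print(o['ee_pos'],o['grip_width'],o['force'])
p,d=ctrl.camera("wrist");cv2.imwrite("pics/w10.png",p[:,:,::-1])
p,d=ctrl.camera("scene");cv2.imwrite("pics/s10.png",cv2.resize(p[100:380,120:420,::-1],None,fx=2,fy=2))
E
```

```text
[ 0.61561794 -0.09917605  0.19529812] 0.027631883253205314 [-0.44208152  0.31684947 -1.03506911]
```

View pics/w10.png

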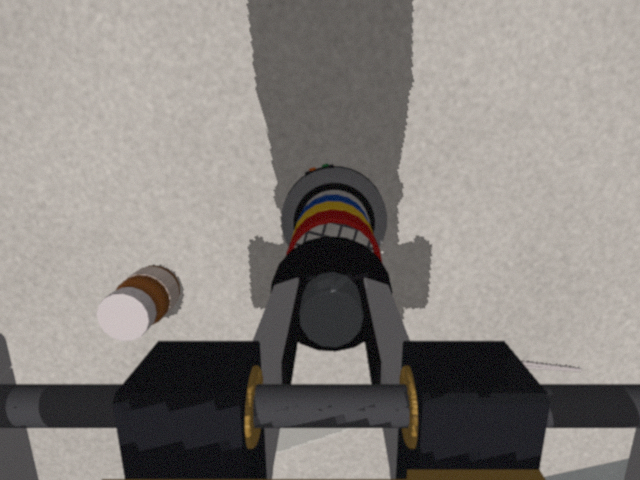

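View pics/s10.png

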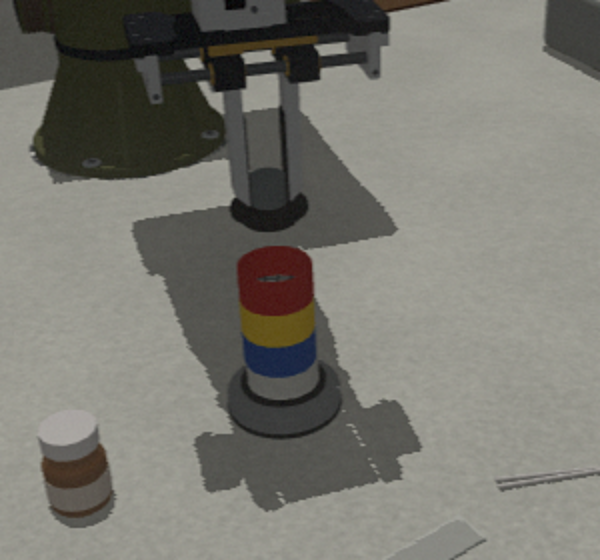

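The lid is held level at (331,310) and the stack below it is straight. Lowering now.

>>> jog_arm(
  rows=[0.001,0.0006,-0.014,0,0,0,0.9,0,0,-0.012,0,0,0,0.9,0,0,-0.005,0,0,0,0.9,0,0,0,0,0,0,0.9,0,0,0,0,0,0,0.9],
)

```text
time_s: 20.5
ee_pos: [0.6164, -0.0976, 0.1664]
eef_rot: [-3.052, 1.571, 2.961]
force: [0.0, -0.2, -0.8]
grip_width: 0.028
```

>>> jog_arm(
  rows=[0.0002,-0.0008,-0.005,0,0,0,0.9,0,0,-0.005,0,0,0,0.9,0,0,-0.004,0,0,0,0.9,0,0,-0.002,0,0,0,0.9,0,0,0,0,0,0,0.9,0,0,0,0,0,0,0.9],
)

```text
time_s: 21.0
ee_pos: [0.6168, -0.0986, 0.1502]
eef_rot: [3.107, 1.571, 2.836]
force: [0.5, -0.5, -0.7]
grip_width: 0.0276
```

>>> jog_arm(
  rows=[0,0,-0.001,0,0,0,0.9,0,0,-0.001,0,0,0,0.9,0,0,0,0,0,0,0.9],
)

```text
time_s: 21.25
ee_pos: [0.6171, -0.0987, 0.1492]
eef_rot: [0.028, 1.569, -0.243]
force: [-0.9, 0.8, 4.8]
grip_width: 0.0278
```

Contact at the expected 0.149 m. Releasing and rising.

>>> jog_arm(
  rows=[0,0,0,0,0,0,0,0,0,0,0,0,0,0,0,0,0,0,0,0,0,0,0,0,0,0,0,0,0,0,0,0,0,0,0,0,0,0.02,0,0,0,0,0,0,0.03,0,0,0,0,0,0,0.03,0,0,0,0],
)

```text
time_s: 21.92
ee_pos: [0.6164, -0.0986, 0.2286]
eef_rot: [-3.103, 1.569, 2.91]
force: [0.2, -0.0, 0.4]
grip_width: 0.0773
```

>>> jog_arm(
  rows=[-0.035,0,0,0,0,0,0,-0.035,0,0,0,0,0,0,-0.035,0,0,0,0,0,0,-0.035,0,0,0,0,0,0,0,0,0,0,0,0,0,0,0,0,0,0,0,0],
)

```text
time_s: 22.42
ee_pos: [0.4762, -0.0987, 0.229]
eef_rot: [-0.01, 1.569, -0.281]
force: [0.2, 0.5, 0.9]
grip_width: 0.094
```

```bash
python3 - <<'E'
from station import ctrl
import cv2,numpy as np
from h import *
o=ctrl.get_obs();print(o['ee_pos'],o['force'])
p,d=ctrl.camera("scene");cv2.imwrite("pics/s11.png",cv2.resize(p[130:380,120:480,::-1],None,fx=2,fy=2))
m=ctrl.camera_model("top");p,d=ctrl.camera("top");cv2.imwrite("pics/t11.png",p[:,:,::-1])
W=cloud(m,d)
for n,c,lo,hi in [("knob",(.617,-.098),.16,.18),("disc",(.617,-.098),.135,.155),("dish",(.603,.313),.008,.03),("jar",(.6362,-.2846),.06,.08)]:
    k=(np.hypot(W[...,0]-c[0],W[...,1]-c[1])<.05)&(W[...,2]>lo)&(W[...,2]<hi);P=W[k]
    print(n,len(P))
    if len(P): print(np.median(P[:,2]),((P.min(0)+P.max(0))/2)[:2])
    if n=="disc" and len(P): 
        A=np.c_[P[:,:2]-P[:,:2].mean(0),np.ones(len(P))];print("tilt",np.linalg.lstsq(A,P[:,2],rcond=None)[0])
E
```

```text
[ 0.47619681 -0.09873744  0.22903448] [0.17240363 0.51429667 0.92577348]
knob 6
0.1682799567159997 [ 0.62350496 -0.08944092]
disc 213
0.14521444753360835 [ 0.62123835 -0.09689338]
tilt [0.03697766 0.0027209  0.14504776]
dish 565
0.013494979139413443 [0.6033916  0.31328397]
jar 335
0.0695384068422884 [ 0.63652347 -0.28431063]
```

View pics/s11.png

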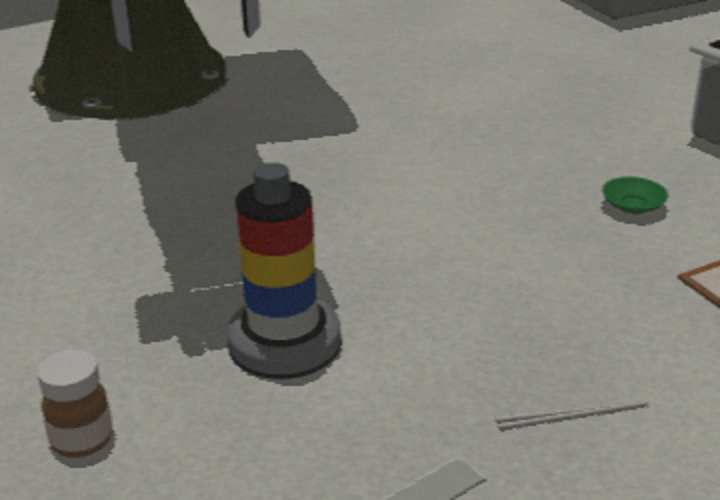

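View pics/t11.png

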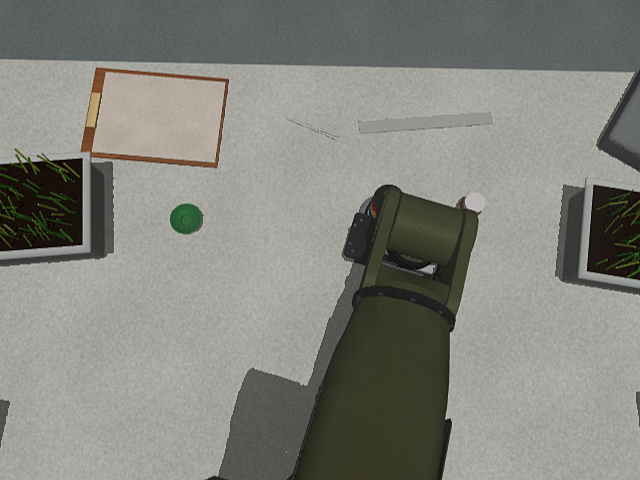

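The scene view shows a straight column with the lid on at (272,190). The arm hides it from the top camera, so I'll move aside and measure.

>>> jog_arm(
  rows=[-0.01,0.035,0,0,0,0,0,0,0.035,0,0,0,0,0,0,0.035,0,0,0,0,0,0,0.035,0,0,0,0,0,0,0.035,0,0,0,0,0,0,0.035,0,0,0,0,0,0,0.035,0,0,0,0,0,0,0,0,0,0,0],
)

```text
validation failed for argument at $.ro...
```

```bash
python3 - <<'E'
from station import ctrl
import cv2,numpy as np
from h import *
m=ctrl.camera_model("top");p,d=ctrl.camera("top");cv2.imwrite("pics/t12.png",p[:,:,::-1])
W=cloud(m,d)
for n,c,lo,hi in [("knob",(.617,-.098),.16,.18),("disc",(.617,-.098),.141,.152),("dish",(.603,.313),.008,.03),("jar",(.6362,-.2846),.06,.08)]:
    k=(np.hypot(W[...,0]-c[0],W[...,1]-c[1])<.05)&(W[...,2]>lo)&(W[...,2]<hi);P=W[k]
    print(n,len(P),np.median(P[:,2]),((P.min(0)+P.max(0))/2)[:2])
    if n=="disc": 
        A=np.c_[P[:,:2]-P[:,:2].mean(0),np.ones(len(P))];print("tilt",np.linalg.lstsq(A,P[:,2],rcond=None)[0])
E
```

```text
knob 4 0.1686648107804557 [ 0.62284289 -0.08827102]
disc 197 0.14541428094064068 [ 0.62141556 -0.09693244]
tilt [-0.03988098 -0.04655681  0.14531573]
dish 567 0.013591774211346275 [0.60306981 0.31325073]
jar 330 0.06921189140064776 [ 0.63682437 -0.284159  ]
```

>>> jog_arm(
  rows=[-0.01,0.035,0,0,0,0,0,0,0.035,0,0,0,0,0,0,0.035,0,0,0,0,0,0,0.035,0,0,0,0,0,0,0.035,0,0,0,0,0,0,0.035,0,0,0,0,0,0,0,0,0,0,0,0],
)

```text
time_s: 23.15
ee_pos: [0.4672, 0.1162, 0.2279]
eef_rot: [2.411, 1.57, 2.144]
force: [-0.4, -0.4, 0.0]
grip_width: 0.0938
```

```bash
python3 - <<'E'
from station import ctrl
import cv2,numpy as np
from h import *
m=ctrl.camera_model("top");p,d=ctrl.camera("top");cv2.imwrite("pics/t13.png",p[:,:,::-1])
W=cloud(m,d)
for n,c,lo,hi in [("knob",(.617,-.098),.16,.18),("disc",(.617,-.098),.141,.152),("dish",(.603,.313),.008,.03),("jar",(.6362,-.2846),.06,.08)]:
    k=(np.hypot(W[...,0]-c[0],W[...,1]-c[1])<.05)&(W[...,2]>lo)&(W[...,2]<hi);P=W[k]
    print(n,len(P),np.median(P[:,2]),((P.min(0)+P.max(0))/2)[:2])
    if n=="disc": 
        A=np.c_[P[:,:2]-P[:,:2].mean(0),np.ones(len(P))];print("tilt",np.linalg.lstsq(A,P[:,2],rcond=None)[0])
E
```

```text
knob 184 0.168993057596298 [ 0.61651834 -0.09957592]
disc 543 0.145591365951391 [ 0.61664731 -0.09959157]
tilt [0.00432776 0.00542672 0.14561329]
dish 504 0.012924126314991735 [0.60316511 0.31707501]
jar 363 0.06925039356341722 [ 0.63559244 -0.28415734]
```

View pics/t13.png

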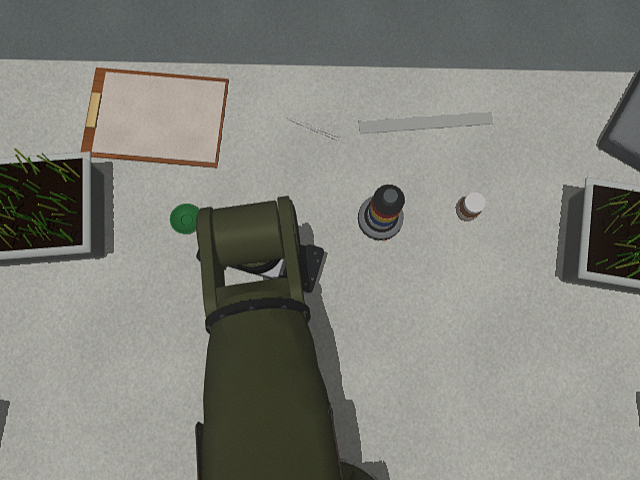

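The lid disc is at 0.1456 m (nominal 0.146) and level. The knob is at 0.169 m (nominal 0.170). The jar and dish haven't moved; the arm now hides one edge of the dish. Handing in.

```bash
python3 -c "
from station import ctrl
print(ctrl.hand_in())"
```

```text
the job is handed in; nothing more can be done
None
```

The sieve column is built on the vibrating base in the order asked: blue fine, yellow medium, red coarse, then the black lid. I handed it in at about 23 s, with the arm clear of everything.

- **Nesting:** after each release the sieve rims measured 0.079, 0.109 and 0.139 m, exactly 30 mm apart. These sit about 1 mm below nominal, as did all the camera heights. The lid disc top measured 0.1456 m against a nominal 0.146 m. Contact forces on placing stayed under 10 N.
- **Upright:** tilt was below 0.7° for each sieve and about 0.4° for the lid. The lid is centred on the pan to within about 2 mm.
- **Jar and dish:** the jar measured where it started, to within about 1 mm. The dish did too when last fully visible after the lid was placed. In the very last picture the arm hides one edge of it, so that reading is off by about 4 mm.
- **Failed or off checks:** one move call was refused for a mistyped row and moved nothing. Two top-camera checks of the lid were spoilt by the arm blocking the view, so I moved it aside and measured again.

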